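# Riddle the potatoes by size

### The job

Take the riddle by its grip and shake the five small potatoes through its slots into the grey tray while the three large ones stay in the riddle, then tip the large ones into the wooden box and set the empty riddle back level on the tray. Handle the potatoes only with the riddle, never with the gripper, and leave the things on the shelf alone.

Things in the scene. Friction and masses are not known exactly. Their poses are not given: they have to be found in the camera images.
- riddle_grip (a point): Centre of the grip bar (198 mm long in x, 30 deep, 14 thick) across the top of a wooden hand riddle (sieve) standing loose on the tray rims. Riddle axes: z up, +y the pouring way. 128 mm above the underside. The bar leans 25 deg about x, its upper edge towards -y: grip it across its 14 mm faces with a gripper leaning 25 deg likewise (pointing down and towards +y).
- riddle_floor (a point): Middle of the solid back part of the riddle floor, on its top (10 mm above the underside, 55 mm behind (-y) and 118 below the grip). Riddle: 0.42 kg, 198 wide (x), 236 long (y), walled 52 high but for the lip. This part, 184 by 94 mm, ends at +y in a sill 3 mm high. The potatoes start on it and stay while it is level; tilt alone spills the large ones before the small cross the sill.
- riddle_slots (a point): Middle of the slotted part of the floor, 32 mm ahead (+y) of and 118 below the grip: four open slots along y, 30 mm wide, 80 long, between wooden slats; 20 mm beside each side wall slopes in. Brisk strokes along y (+-20 mm, 0.3 m/s), the riddle inclined 8 to 14 deg, lip down, take the small potatoes over the sill and through; repeat till all are, then stop: wilder or needless shaking throws large ones over the lip.
- riddle_lip (a point): Middle of the open pouring lip, 184 mm wide, 125 mm ahead (+y) of and 87 below the grip. A solid ramp climbs to it from the slots at 30 deg and holds the large potatoes back; they roll out over it when the riddle is inclined 45 to 60 deg, lip down; if one sticks, tip up to 70 deg and jolt.
- tray: Fixed grey plastic open tray, outside 250 (x) by 200 (y) by 55 mm high, walls 6 mm. Origin under its centre, z up. The riddle stands on the rims of its two long walls (those at +y and -y), so the grip is 183 mm above the table then; small potatoes that pass the slots drop into the tray.
- crate: Fixed open wooden box for the large potatoes, outside 280 (x) by 190 (y) by 75 mm high, walls 8 mm. Origin under its centre, z up. It stands on the tray's +y side.
- large0_mid (a point): Centre of a large potato: nearly round, 48 mm thick, 54 mm long, about 75 g; starts in the riddle. Too thick for the slots.
- large1_mid (a point): Centre of a large potato: nearly round, 48 mm thick, 54 mm long, about 75 g; starts in the riddle. Too thick for the slots.
- large2_mid (a point): Centre of a large potato: nearly round, 48 mm thick, 54 mm long, about 75 g; starts in the riddle. Too thick for the slots.
- small0_mid (a point): Centre of a small potato: nearly round, 24 mm thick, 27 mm long, 10 g; starts in the riddle. It passes the slots.
- small1_mid (a point): Centre of a small potato: nearly round, 24 mm thick, 27 mm long, 10 g; starts in the riddle. It passes the slots.
- small2_mid (a point): Centre of a small potato: nearly round, 24 mm thick, 27 mm long, 10 g; starts in the riddle. It passes the slots.
- small3_mid (a point): Centre of a small potato: nearly round, 24 mm thick, 27 mm long, 10 g; starts in the riddle. It passes the slots.
- small4_mid (a point): Centre of a small potato: nearly round, 24 mm thick, 27 mm long, 10 g; starts in the riddle. It passes the slots.
- thermometer: Dial room thermometer, white plastic frame 104 mm across, on a foot 60 mm wide, loose on a low display shelf beyond the work (a flooring offcut 620 mm long, its top 64 mm above the table). Bystander. Origin under its middle.
- timer: Green plastic egg timer, 68 mm across, 81 mm high, loose on a low display shelf beyond the work (a flooring offcut 620 mm long, its top 64 mm above the table). Bystander. Origin under its middle.
- jar: Closed glass spice jar, 46 mm across, 100 mm high, loose on a low display shelf beyond the work (a flooring offcut 620 mm long, its top 64 mm above the table). Bystander. Origin under its middle.
- crusher: Stainless steel pill crusher, 46 mm across, 96 mm high, loose on a low display shelf beyond the work (a flooring offcut 620 mm long, its top 64 mm above the table). Bystander. Origin under its middle.

How it is judged (in metres and radians):
On the way, in this order (a step that is already met when the one before it is completed fails the run):
1. all five small potatoes lie in the tray while all three large ones are still in the riddle (x of small0_mid in the frame of tray between -0.122 and 0.122 m and y of small0_mid in the frame of tray between -0.097 and 0.097 m and z of small0_mid in the frame of tray between 0 and 0.05 m and x of small1_mid in the frame of tray between -0.122 and 0.122 m and y of small1_mid in the frame of tray between -0.097 and 0.097 m and z of small1_mid in the frame of tray between 0 and 0.05 m and x of small2_mid in the frame of tray between -0.122 and 0.122 m and y of small2_mid in the frame of tray between -0.097 and 0.097 m and z of small2_mid in the frame of tray between 0 and 0.05 m and x of small3_mid in the frame of tray between -0.122 and 0.122 m and y of small3_mid in the frame of tray between -0.097 and 0.097 m and z of small3_mid in the frame of tray between 0 and 0.05 m and x of small4_mid in the frame of tray between -0.122 and 0.122 m and y of small4_mid in the frame of tray between -0.097 and 0.097 m and z of small4_mid in the frame of tray between 0 and 0.05 m and x of large0_mid in the frame of riddle_grip between -0.095 and 0.095 m and y of large0_mid in the frame of riddle_grip between -0.11 and 0.12 m and z of large0_mid in the frame of riddle_grip between -0.125 and -0.02 m and x of large1_mid in the frame of riddle_grip between -0.095 and 0.095 m and y of large1_mid in the frame of riddle_grip between -0.11 and 0.12 m and z of large1_mid in the frame of riddle_grip between -0.125 and -0.02 m and x of large2_mid in the frame of riddle_grip between -0.095 and 0.095 m and y of large2_mid in the frame of riddle_grip between -0.11 and 0.12 m and z of large2_mid in the frame of riddle_grip between -0.125 and -0.02 m), for 0.2 s.
2. all three large potatoes are in the wooden box (x of large0_mid in the frame of crate between -0.14 and 0.14 m and y of large0_mid in the frame of crate between -0.095 and 0.095 m and z of large0_mid in the frame of crate between 0 and 0.09 m and x of large1_mid in the frame of crate between -0.14 and 0.14 m and y of large1_mid in the frame of crate between -0.095 and 0.095 m and z of large1_mid in the frame of crate between 0 and 0.09 m and x of large2_mid in the frame of crate between -0.14 and 0.14 m and y of large2_mid in the frame of crate between -0.095 and 0.095 m and z of large2_mid in the frame of crate between 0 and 0.09 m), for 0.2 s.
At the end, for the whole second after the job is handed in: The five small potatoes lie in the tray and the three large ones in the wooden box, and the riddle stands on the rims of the tray, level within 0.06 rad, its grip within 50 mm of the tray's centre seen from above; everything is at rest (all of step 2 and x of small0_mid in the frame of tray between -0.122 and 0.122 m and y of small0_mid in the frame of tray between -0.097 and 0.097 m and z of small0_mid in the frame of tray between 0 and 0.05 m and x of small1_mid in the frame of tray between -0.122 and 0.122 m and y of small1_mid in the frame of tray between -0.097 and 0.097 m and z of small1_mid in the frame of tray between 0 and 0.05 m and x of small2_mid in the frame of tray between -0.122 and 0.122 m and y of small2_mid in the frame of tray between -0.097 and 0.097 m and z of small2_mid in the frame of tray between 0 and 0.05 m and x of small3_mid in the frame of tray between -0.122 and 0.122 m and y of small3_mid in the frame of tray between -0.097 and 0.097 m and z of small3_mid in the frame of tray between 0 and 0.05 m and x of small4_mid in the frame of tray between -0.122 and 0.122 m and y of small4_mid in the frame of tray between -0.097 and 0.097 m and z of small4_mid in the frame of tray between 0 and 0.05 m and angle between riddle_grip's own z axis and vertical below 0.06 rad and height (world z) of riddle_grip between 0.175 and 0.19 m and horizontal distance between riddle_grip and tray below 0.05 m and linear speed of each of large0, large1, large2, small0, small1, small2, small3, small4, riddle below 0.05 m/s); the robot touches nothing.
It fails at once if the gripper presses on a potato with more than 2 N (contact force between the fingers and large0 above 2 N or contact force between the fingers and large1 above 2 N or contact force between the fingers and large2 above 2 N or contact force between the fingers and small0 above 2 N or contact force between the fingers and small1 above 2 N or contact force between the fingers and small2 above 2 N or contact force between the fingers and small3 above 2 N or contact force between the fingers and small4 above 2 N).
It fails at once if a thing on the shelf is moved by more than 20 mm (distance of any of thermometer, timer, jar, crusher from where it was at the start of the episode above 0.02 m).
It also fails if it takes over 58 s, if anything falls off the work surface, if the arm or the gripper's body presses on something with over 40 N, if the wrist force passes 120 N, or if a joint passes its speed limit or range.

### The arm

A 7-joint arm with a two-finger parallel gripper is mounted at the origin on the work surface. World frame = base frame: x ahead of the robot, y to its left, z up, the work surface at z = 0. Lengths are in m, angles in degrees, forces in N, time in s.
With the tool pointing down it reaches from about 0.425 to 0.875 m from the base axis. Payload 4.7 kg.
Tool frame: the origin (TCP) lies at the very end of the fingers, on their centre line; the grasp point (between the pads) lies 19 mm behind it; z points along the fingers, y is the line along which they close (so a half turn about z gives the same grasp; the last joint's range is limited). The gripper opens to 87 mm and grips with 3 to 60 N. Pads are 19 mm wide; open, the fingers measure 117 mm over their backs; the gripper's body (75 mm by 190 mm) begins 51 mm behind the grasp point.
Start: joints at [72.542, 18.392, -4.016, 83.108, 1.295, 78.541, -3.26], TCP at [0.204, -0.617, 0.223] pointing down, gripper open.
Joint ranges: [-163.93, 163.93], [-17.29, 119.83], [-79.2, 71.16], [3.27, 140.29], [-89.18, 269.18], [5.43, 117.66], [-154.24, 154.24]. Speed limits (degrees/s): [147.25, 147.25, 180, 180, 180, 180, 180].

### API

Orientations are given as [roll, pitch, yaw] about the fixed x, y, z axes, in that order (R = Rz(yaw) Ry(pitch) Rx(roll)).
In Python, from cell import get_obs, eyes, env gives the robot as it stands.
- The arm moves only by the tool servo_tool, never from a script. Its argument "series" is a list that holds one entry, the list of rows, each a list of 7 numbers: the shift along the tool's x, y, z in units of 300 mm (1.0 is 300 mm), then the turn, a rotation vector about the tool's x, y, z in units of pi rad (1.0 is pi rad), then the opening, from 0 (shut) to 1 (fully open). In form: [[[tx, ty, tz, wx, wy, wz, gripper], ...]]. A call has 1 to 12 rows; each row is the pose to reach, as a shift and turn from the pose commanded when the call began, along the tool's axes at that moment, turning the shorter way round; what a row does not reach only later rows make up. A row lasts 1/12 s, in which the tool goes at most 41.7 mm and 7.16 degrees, less where a joint would pass 70% of its speed; a pose out of reach is approached as far as the arm can. A call with a number of a shift or a turn outside -1 to 1 is refused whole. A call with a gripper value outside its range is refused whole. The fingers move at their own pace and stop on an object; "grip_force" is the grip in N (left out, the last holds). Time passes only in rows, so rows that repeat a pose let the fingers close. It gives the time, the measured TCP pose, the force, the opening and the grip force at its end, in the units of the state.
- get_obs(): the state, without advancing time (a new reading comes with each control period).
- eyes.read_camera(name): name is "side" or "top" or "wrist"; returns a dict with "frame" (480x640x3 uint8, red, green, blue), "depth" (480x640 float32, m along the optical axis (not along the pixel's ray), 0 where there is no reading), "fx", "fy", "cx", "cy" (pixels), "origin" and "rotation" of the camera in the world; the wrist camera has in their place "mount" (4x4, takes a point from camera to tool coordinates, whose origin is the TCP and whose axes are the flange's). Camera axes: x right, y down, z forward; pixel columns grow to the right and rows downward; lengths in m; the calibration is good to about 2 mm. A picture is of the moment at which its call begins: read the wrist's pose just before it.
- env.sign_off(): hands the job in; it is judged then, once.
The state is a dict: "time_s": time; "qpos": joint angles; "joint_velocities": joint speeds; "effort": joint torques, N m; "tool_pos": TCP position; "tool_rot": TCP orientation; "force": force on the tool from outside, world axes, zero at the start; "wrist_torque": the same for the moment, N m; "grip_width": finger opening in m; "grasp_force": force on a finger pad.
Only numpy, scipy, OpenCV 4.12 (cv2) and the standard library are available. Lean on these libraries where they do the work, as an engineer would, in place of code of your own. Each camera call takes 0.05 s, during which the arm holds its last target. There are 200 camera calls.

## Working session

There is one attempt and no reset: what is moved stays moved. The work goes in short steps, Python scripts to look and compute and a tool call to move; the robot and the scene stay as the last step left them, time stands still between calls to the robot, and variables do not carry over. Pictures are saved under pics/ and viewed, at most 10 in all, crops included, and the job is handed in when it is done.

Besides the shell and the picture viewer there is one more tool, called after "Call:" in YAML: its name, and indented under it one key for each argument. servo_tool: Moves the arm, as the interface text tells. Shifts and turns lie within -1 to 1; 1 stands for 300 mm of shift or pi rad of turn. Its arguments: {"type":"object","properties":{"series":{"type":"array"},"grip_force":{"type":"number"}},"required":["series"]}

```bash
mkdir -p pics; ls; python3 - <<'E'
from cell import get_obs, eyes, env
import cv2,numpy as np,pickle
o=get_obs();print(o['time_s'],o['tool_pos'],o['tool_rot'],o['grip_width'],o['force'])
d={}
for n in('side','top'):
    c=eyes.read_camera(n);d[n]=c
    cv2.imwrite(f'pics/{n}0.png',c['frame'][:,:,::-1]);print(n,c['origin'],c['rotation'],c['fx'],c['cx'],c['cy'])
pickle.dump(d,open('d0.pkl','wb'))
E
```

```text
pics
0.0 [ 0.20349756 -0.6167567   0.22147066] [-1.79891956e+02  6.78152631e-03  1.82679368e+01] 0.08739084603450112 [ 0.04313086  0.76292189 -0.07371889]
side [ 0.20094375 -0.5935458   0.89652515] [-137.50259155    0.63244358  -32.45354024] 603.8424269851081 317.55954063121123 243.57481259118978
top [0.45755352 0.01348138 1.10732689] [-174.06688579   -0.66477972  -90.55814621] 488.0049764620916 313.5180602618657 239.42233130873282
```

View pics/side0.png

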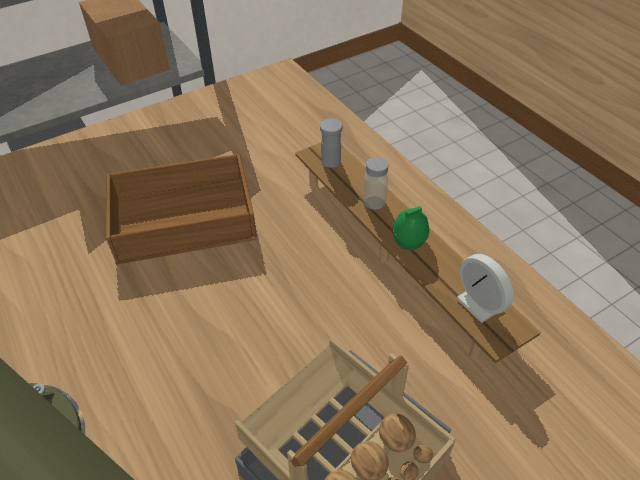

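View pics/top0.png

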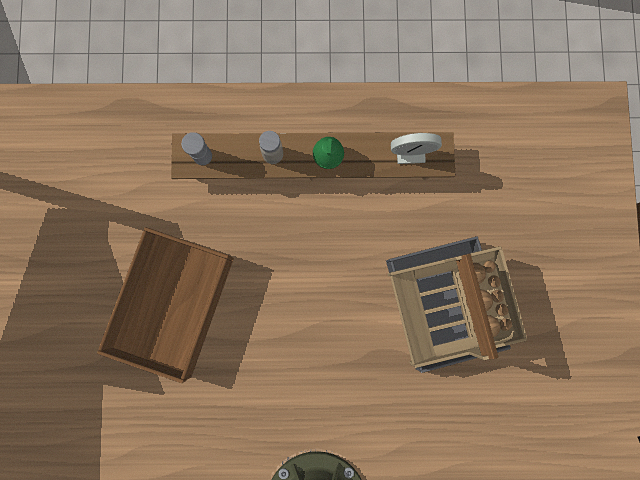

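Top view: riddle at about (455,305), bar from (465,257) to (490,357), pouring lip towards image left; crate at about (165,305); shelf along the top (row 155). The side view agrees.

```bash
cat > h.py <<'E'
import numpy as np,cv2
from scipy.spatial.transform import Rotation as R
def cloud(c):
    v,u=np.mgrid[0:480,0:640];d=c['depth']
    p=np.stack([(u-c['cx'])/c['fx']*d,(v-c['cy'])/c['fy']*d,d],-1)
    return p@R.from_euler('xyz',c['rotation'],degrees=True).as_matrix().T+c['origin']
E
python3 - <<'E'
from h import *
import pickle
d=pickle.load(open('d0.pkl','rb'))
for n in('top','side'):
    c=d[n];P=cloud(c);z=P[...,2];print(n,'table z',np.median(z[380:470,560:620] if n=='top' else z[300:400,200:230]))
    # bar
    reg=(P[...,1]<-.1)&(P[...,0]>.25)&(P[...,0]<.7)&(c['depth']>0)
    b=reg&(z>.165)&(z<.21)
    hsv=cv2.cvtColor(c['frame'],cv2.COLOR_RGB2HSV)
    k=P[b];print('bar n',len(k),'mean',k.mean(0),'hsv',np.median(hsv[b],0))
    r=cv2.minAreaRect((k[:,:2]*1000).astype(np.float32));print('rect',r,'z pct',np.percentile(k[:,2],[2,50,98]))
    # riddle body
    k=P[reg&(z>.09)&(z<.12)];r=cv2.minAreaRect((k[:,:2]*1000).astype(np.float32));print('walls',r)
    t=(hsv[...,0]>100)&(hsv[...,0]<130)&reg&(z>.03)&(z<.075);k=P[t]
    if len(k): print('tray',len(k),cv2.minAreaRect((k[:,:2]*1000).astype(np.float32)),np.median(k[:,2]))
    m=(P[...,1]>.1)&(z>.06)&(z<.09)&(P[...,0]<.66)&(P[...,0]>.2)
    k=P[m];lab=cv2.connectedComponents(m.astype(np.uint8))[1];i=np.bincount(lab[m]).argmax();k=P[lab==i]
    r=cv2.minAreaRect((k[:,:2]*1000).astype(np.float32));print('crate',r,np.median(k[:,2]))
    m=(P[...,0]>.6)&(z>.09)&(P[...,0]<.95)&(abs(P[...,1])<.5);k=P[m];print('shelf things min x',k[:,0].min(), k[:,1].min(),k[:,1].max(),k[:,2].max())
    m=reg&(z<.15)&(z>.075)
E
```

```text
top table z 0.000672750097809871
bar n 1735 mean [ 0.42341469 -0.30096933  0.19042111] hsv [ 14. 129. 117.]
rect ((424.8587951660156, -302.09564208984375), (197.7071990966797, 30.975807189941406), 13.121654510498047) z pct [0.17377689 0.19285379 0.20094105]
walls ((422.411865234375, -293.37591552734375), (198.61892700195312, 237.94728088378906), 12.868041038513184)
tray 477 ((426.5098876953125, -289.5195617675781), (248.61166381835938, 199.6692657470703), 13.98757553100586) 0.054411139669546804
crate ((432.48883056640625, 317.16790771484375), (191.5956573486328, 280.33477783203125), 70.76741027832031) 0.0741720011040583
shelf things min x 0.71434154837372 -0.26379559035931033 0.2632087186332578 0.17429988572756838
side table z -0.00010600656982029388
bar n 2340 mean [ 0.41835282 -0.30791768  0.19254415] hsv [ 15. 144. 121.]
rect ((426.3788757324219, -302.7989501953125), (198.54393005371094, 30.07523536682129), 12.766786575317383) z pct [0.16988933 0.19520352 0.19976306]
walls ((424.388916015625, -292.3105163574219), (199.39785766601562, 237.1711883544922), 12.688335418701172)
tray 180 ((427.2872009277344, -290.05621337890625), (261.9556579589844, 177.4793701171875), 9.131674766540527) 0.053891643911334386
crate ((435.335205078125, 317.7931823730469), (199.65066528320312, 280.42559814453125), 70.81404113769531) 0.0719226438971734
shelf things min x 0.7160154839730818 -0.26545036691010004 0.264313343236684 0.1733021331354756
```

```bash
cat >> h.py <<'E'
import json
YAW=12.8; G0=np.array([.4253,-.3013,.183])       # grip at rest, riddle yaw
YC=-19.2; C=np.array([.433,.3173,0]); T=np.array([.4265,-.2897,0])
def riddle(g,phi,yaw=YAW,back=0.):
    """tool pose (p, Rot) holding the riddle with grip at g, lip down by phi deg; back = retreat along tool"""
    r=R.from_euler('xyz',[205-phi,0,yaw],degrees=True)
    return np.asarray(g)+r.as_matrix()[:,2]*(.019-back),r
def save(p,r): json.dump([list(p),list(r.as_quat())],open('cmd.json','w'))
def load():
    p,q=json.load(open('cmd.json'));return np.array(p),R.from_quat(q)
def row(p,r):
    p0,r0=load();s=r0.inv().apply(p-p0)/.3;w=(r0.inv()*r).as_rotvec()/np.pi
    return [round(float(x),3) for x in (*s,*w)]
def commit(rw):
    p0,r0=load();save(p0+r0.apply(np.array(rw[:3])*.3),r0*R.from_rotvec(np.array(rw[3:6])*np.pi))
E
python3 - <<'E'
from h import *
from cell import get_obs
o=get_obs();save(o['tool_pos'],R.from_euler('xyz',o['tool_rot'],degrees=True))
a=riddle(G0,0,back=.085);print(a[0],row(*a))
commit(row(*a));b=riddle(G0,0);print(b[0],row(*b));commit(row(*b))
E
```

```text
[ 0.43147961 -0.32849965  0.24281631] [1.023, -0.674, -0.07, 0.138, 0.007, 0.03]
[ 0.42352102 -0.2934698   0.16578015] [-0.001, -0.001, 0.284, 0.0, -0.0, -0.0]
```

Call:
servo_tool:
  series:
    - [[0.5, -0.33, -0.1, 0.07, 0.003, 0.015, 1], [0.5, -0.33, -0.1, 0.07, 0.003, 0.015, 1], [0.5, -0.33, -0.1, 0.07, 0.003, 0.015, 1], [1.0, -0.674, -0.07, 0.138, 0.007, 0.03, 1], [1.0, -0.674, -0.07, 0.138, 0.007, 0.03, 1], [1.0, -0.674, -0.07, 0.138, 0.007, 0.03, 1], [1.0, -0.674, -0.07, 0.138, 0.007, 0.03, 1], [1.0, -0.674, -0.07, 0.138, 0.007, 0.03, 1], [1.0, -0.674, -0.07, 0.138, 0.007, 0.03, 1], [1.0, -0.674, -0.07, 0.138, 0.007, 0.03, 1], [1.0, -0.674, -0.07, 0.138, 0.007, 0.03, 1], [1.0, -0.674, -0.07, 0.138, 0.007, 0.03, 1]]

```text
time_s: 1.1
tool_pos: [0.4245, -0.332, 0.2431]
tool_rot: [-155.2, 0.0, 12.7]
force: [0.4, -0.8, -0.2]
grip_width: 0.0873
grasp_force: 0.0
```

```bash
python3 - <<'E'
from h import *
from cell import get_obs,eyes
o=get_obs();p=np.array(o['tool_pos']);r=R.from_euler('xyz',o['tool_rot'],degrees=True)
save(p,r);b=riddle(G0,0);print('go',row(*b))
c=eyes.read_camera('wrist');cv2.imwrite('pics/w1.png',c['frame'][:,:,::-1])
v,u=np.mgrid[0:480,0:640];d=c['depth'];P=np.stack([(u-c['cx'])/c['fx']*d,(v-c['cy'])/c['fy']*d,d],-1)
M=np.array(c['mount']);Q=P@M[:3,:3].T+M[:3,3]
hs=cv2.cvtColor(c['frame'],cv2.COLOR_RGB2HSV);W=Q@r.as_matrix().T+p
k=(W[...,2]>.165)&(W[...,2]<.21)&(d>0)&(abs(Q[...,0])<.05)&(Q[...,2]>.02)
q=Q[k];print(len(q),'tool-frame bar y',np.percentile(q[:,1],[1,50,99]),'z',np.percentile(q[:,2],[1,50,99]),'hue',np.median(hs[k],0))
E
```

```text
go [0.025, -0.006, 0.287, 0.001, -0.0, -0.0]
3883 tool-frame bar y [-0.00501372  0.00176523  0.0086809 ] z [0.05002714 0.05157401 0.05379608] hue [ 14. 191. 137.]
```

View pics/w1.png

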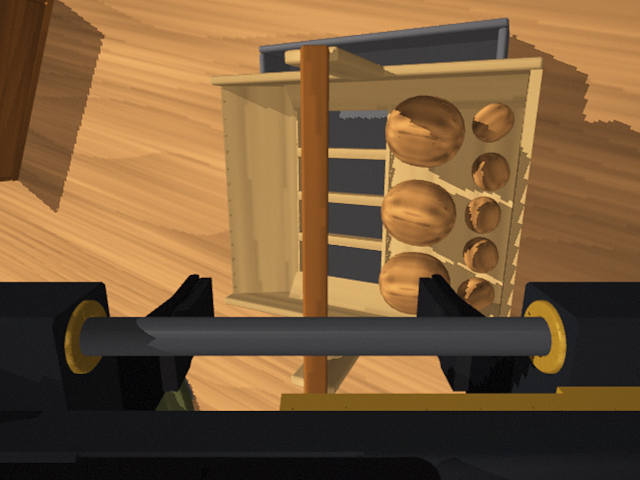

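The wrist view shows the bar vertical at column 315 between the fingers. The three large potatoes are at column 420 and the five small ones behind them at column 485. The bar is 1.8 mm off the tool's centre in y, so I correct for that.

Call:
servo_tool:
  series:
    - [[0.025, 0.006, 0.1, 0.001, 0, 0, 1], [0.025, 0.006, 0.2, 0.001, 0, 0, 1], [0.025, 0.006, 0.25, 0.001, 0, 0, 1], [0.025, 0.006, 0.285, 0.001, 0, 0, 1], [0.025, 0.006, 0.285, 0.001, 0, 0, 0], [0.025, 0.006, 0.285, 0.001, 0, 0, 0], [0.025, 0.006, 0.285, 0.001, 0, 0, 0], [0.025, 0.006, 0.285, 0.001, 0, 0, 0], [0.025, 0.006, 0.285, 0.001, 0, 0, 0], [0.025, 0.006, 0.285, 0.001, 0, 0, 0], [0.025, 0.006, 0.285, 0.001, 0, 0, 0], [0.025, 0.006, 0.285, 0.001, 0, 0, 0]]
  grip_force: 55

```text
time_s: 2.15
tool_pos: [0.4251, -0.2962, 0.1654]
tool_rot: [-155.0, -0.1, 12.8]
force: [0.2, -0.2, 0.1]
grip_width: 0.0416
grasp_force: 0.0
```

```bash
python3 - <<'E'
from h import *
commit([0.025,.006,.285,.001,0,0]);p,r=load();g=p-.019*r.as_matrix()[:,2];print('grip',g)
print('lift',row(*riddle(g+[0,0,.027],0)))
yv=np.array([-np.sin(np.radians(YAW)),np.cos(np.radians(YAW)),0])
print('offset grip->tray in y',(T-g)@yv)
for phi in (10,):
  for s in (0,.02,.005,-.005,-.02): print(phi,s,row(*riddle(g+[0,0,.027]+s*yv,phi)))
E
```

```text
grip [ 0.42599014 -0.30470296  0.18199322]
lift [-0.0, -0.038, -0.082, -0.0, -0.0, -0.0]
offset grip->tray in y 0.014517167007748783
10 0 [-0.0, -0.027, -0.083, -0.056, -0.0, -0.0]
10 0.02 [-0.0, -0.087, -0.054, -0.056, -0.0, -0.0]
10 0.005 [-0.0, -0.042, -0.075, -0.056, -0.0, -0.0]
10 -0.005 [-0.0, -0.012, -0.09, -0.056, -0.0, -0.0]
10 -0.02 [0.0, 0.033, -0.111, -0.056, -0.0, -0.0]
```

Call:
servo_tool:
  series:
    - [[0, 0, 0, 0, 0, 0, 0], [0, 0, 0, 0, 0, 0, 0], [0, 0, 0, 0, 0, 0, 0], [0, 0, 0, 0, 0, 0, 0], [0, 0, 0, 0, 0, 0, 0], [0, 0, 0, 0, 0, 0, 0]]

```text
time_s: 2.65
tool_pos: [0.4248, -0.2949, 0.1658]
tool_rot: [-154.8, -0.0, 12.8]
force: [-3.6, 3.5, 3.6]
grip_width: 0.0133
grasp_force: 55.0
```

Call:
servo_tool:
  series:
    - [[0, -0.038, -0.082, 0, 0, 0, 0], [0, -0.038, -0.082, 0, 0, 0, 0], [0, -0.03, -0.083, -0.03, 0, 0, 0], [0, -0.027, -0.083, -0.056, 0, 0, 0], [0, -0.087, -0.054, -0.056, 0, 0, 0], [0, -0.012, -0.09, -0.056, 0, 0, 0], [0, 0.033, -0.111, -0.056, 0, 0, 0], [0, -0.042, -0.075, -0.056, 0, 0, 0], [0, -0.087, -0.054, -0.056, 0, 0, 0], [0, -0.012, -0.09, -0.056, 0, 0, 0], [0, 0.033, -0.111, -0.056, 0, 0, 0], [0, -0.027, -0.083, -0.056, 0, 0, 0]]

```text
time_s: 3.65
tool_pos: [0.4251, -0.3074, 0.1879]
tool_rot: [-165.4, 0.0, 12.3]
force: [-3.1, 1.2, -12.3]
grip_width: 0.0138
grasp_force: 55.0
```

```bash
python3 - <<'E'
from h import *
from cell import get_obs,eyes
commit([0,-.027,-.083,-.056,0,0])
yv=np.array([-np.sin(np.radians(YAW)),np.cos(np.radians(YAW)),0])
p,r=load();print(get_obs()['tool_pos'],p)
for s in (0,.02,.005,-.005,-.02): print(s,row(p+s*yv,r))
a=eyes.read_camera('wrist')['frame'];b=eyes.read_camera('side')['frame']
im=np.hstack([cv2.resize(a,(400,300)),cv2.resize(b[300:480,200:480],(400,257))[:257].copy() if 0 else cv2.resize(b[300:480,220:460],(400,300))])
cv2.imwrite('pics/s1.png',im[:,:,::-1])
E
```

```text
[ 0.42514696 -0.30739172  0.18792654] [ 0.42492448 -0.29997699  0.19076531]
0 [0.0, 0.0, 0.0, 0.0, 0.0, 0.0]
0.02 [-0.0, -0.064, 0.017, 0.0, 0.0, 0.0]
0.005 [-0.0, -0.016, 0.004, 0.0, 0.0, 0.0]
-0.005 [0.0, 0.016, -0.004, 0.0, 0.0, 0.0]
-0.02 [0.0, 0.064, -0.017, 0.0, 0.0, 0.0]
```

View pics/s1.png

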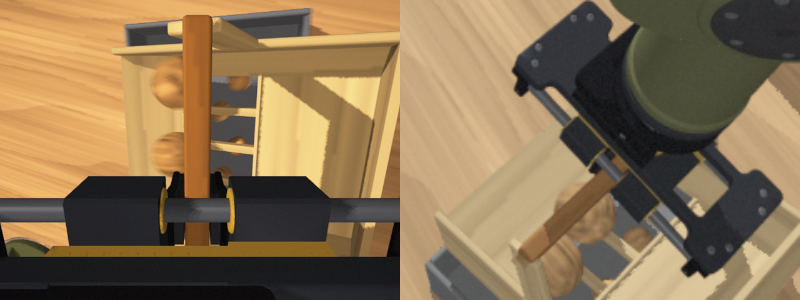

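The potatoes have gone over the sill: the large ones lie against the ramp (left of the bar) and small ones are on the slats around (240,90). I let things settle, then look again.

Call:
servo_tool:
  series:
    - [[0, 0, 0, 0, 0, 0, 0], [0, 0, 0, 0, 0, 0, 0], [0, 0, 0, 0, 0, 0, 0], [0, 0, 0, 0, 0, 0, 0], [0, 0, 0, 0, 0, 0, 0]]

```text
time_s: 4.17
tool_pos: [0.4257, -0.2996, 0.1911]
tool_rot: [-165.1, -0.1, 12.8]
force: [0.5, 0.5, -5.9]
grip_width: 0.0137
grasp_force: 55.0
```

```bash
cat > look.py <<'E'
import sys
from h import *
from cell import get_obs,eyes
a=eyes.read_camera('wrist')['frame'];b=eyes.read_camera('side')['frame'];c=eyes.read_camera('top')['frame']
t=np.hstack([cv2.resize(a[0:330,60:640],(800,340)[:2] if 0 else (510,290)),cv2.resize(b[300:480,200:460],(290,290) if 0 else (290,290))])
u=cv2.resize(c[220:400,350:590],(400,300))
u=np.hstack([u,cv2.resize(a[60:300,220:540],(400,300))])
cv2.imwrite(sys.argv[1],np.vstack([t,u])[:,:,::-1]);o=get_obs();print(o['time_s'],o['tool_pos'],o['tool_rot'],o['force'])
E
python3 look.py pics/s2.png
```

```text
4.3167 [ 0.42576019 -0.29937499  0.19122144] [-1.65056760e+02 -7.29245570e-02  1.27615717e+01] [ 0.01789498  0.24555403 -7.30846965]
```

View pics/s2.png

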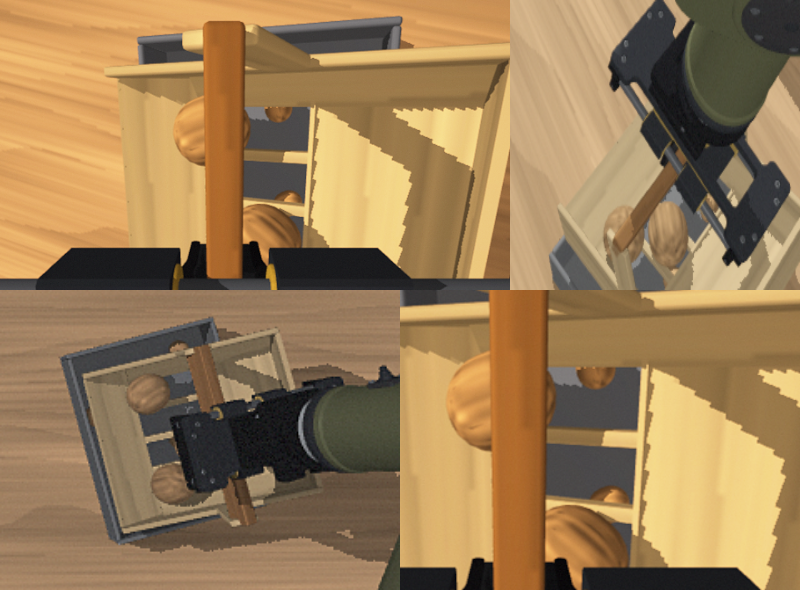

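Two or three large potatoes are visible at the slots and the back part is empty. Some small ones show below the slats. I do two more cycles, then lift the riddle to count what is in the tray.

Call:
servo_tool:
  series:
    - [[0, -0.064, 0.017, 0, 0, 0, 0], [0, 0.016, -0.004, 0, 0, 0, 0], [0, 0.064, -0.017, 0, 0, 0, 0], [0, -0.016, 0.004, 0, 0, 0, 0], [0, -0.064, 0.017, 0, 0, 0, 0], [0, 0.016, -0.004, 0, 0, 0, 0], [0, 0.064, -0.017, 0, 0, 0, 0], [0, 0, 0, 0, 0, 0, 0], [0, 0, 0, 0, 0, 0, 0], [0, 0, 0, 0, 0, 0, 0], [0, 0, 0, 0, 0, 0, 0]]

```text
time_s: 5.23
tool_pos: [0.4259, -0.2996, 0.1914]
tool_rot: [-165.1, -0.1, 12.8]
force: [0.1, -0.0, -9.2]
grip_width: 0.0136
grasp_force: 55.0
```

```bash
cat > count.py <<'E'
from h import *
from cell import get_obs,eyes
o=get_obs();p=np.array(o['tool_pos']);r=R.from_euler('xyz',o['tool_rot'],degrees=True);print(o['time_s'],p,o['tool_rot'],o['force'])
for n in('top','side','wrist'):
    c=eyes.read_camera(n)
    if n=='wrist':
        M=np.array(c['mount']);c['origin']=p+r.apply(M[:3,3]);c['rotation']=(r*R.from_matrix(M[:3,:3])).as_euler('xyz',degrees=True)
    P=cloud(c);h=cv2.cvtColor(c['frame'],cv2.COLOR_RGB2HSV)
    L=(P-T)@R.from_euler('z',13.3,degrees=True).as_matrix()
    m=(h[...,0]<22)&(h[...,1]>50)&(c['depth']>0)&(abs(L[...,0])<.125)&(abs(L[...,1])<.1)&(L[...,2]<.05)&(L[...,2]>.003)
    k,lab,st,ce=cv2.connectedComponentsWithStats(m.astype(np.uint8))
    for i in range(1,k):
        if st[i,4]>8: q=L[lab==i];print(n,st[i,4],ce[i].round(),'tray xyz mm',(q.mean(0)*1000).round(),'ztop',round(q[:,2].max()*1000))
E
python3 count.py
python3 - <<'E'
import sys;sys.path.insert(0,'.')
from h import *
p,r=load();print('up',row(p+[0,0,.14],r),'back',row(p+R.from_euler('z',YAW,degrees=True).apply([0,-.1,.14]),r))
E
```

```text
5.2333 [ 0.42590892 -0.2995995   0.19135283] [-1.65110600e+02 -7.67939384e-02  1.27923049e+01] [ 5.83954490e-02 -2.03778394e-04 -9.23244330e+00]
top 61 [456. 253.] tray xyz mm [100. -53.  25.] ztop 33
top 28 [404. 296.] tray xyz mm [37. 85. 26.] ztop 31
top 30 [460. 334.] tray xyz mm [-73. -12.  24.] ztop 29
side 71 [381. 426.] tray xyz mm [ 71. -15.  27.] ztop 31
side 33 [346. 467.] tray xyz mm [-12. -19.  27.] ztop 31
side 18 [339. 475.] tray xyz mm [-28. -18.  21.] ztop 27
wrist 11 [268.  52.] tray xyz mm [120.  67.  32.] ztop 48
wrist 15 [481.  57.] tray xyz mm [113. -87.   5.] ztop 6
wrist 13 [497.  56.] tray xyz mm [111. -95.  25.] ztop 49
wrist 15 [448.  59.] tray xyz mm [113. -64.   5.] ztop 6
wrist 16 [464.  58.] tray xyz mm [113. -76.   5.] ztop 6
wrist 11 [416.  61.] tray xyz mm [113. -41.   5.] ztop 7
wrist 15 [431.  60.] tray xyz mm [113. -52.   5.] ztop 6
wrist 11 [290.  65.] tray xyz mm [114.  58.   5.] ztop 5
wrist 14 [246.  71.] tray xyz mm [110.  92.  14.] ztop 26
wrist 13 [264.  70.] tray xyz mm [111.  81.   5.] ztop 6
wrist 11 [232.  72.] tray xyz mm [106.  92.  41.] ztop 48
wrist 443 [376. 129.] tray xyz mm [ 64. -15.  25.] ztop 30
wrist 20 [413. 130.] tray xyz mm [ 62. -41.   5.] ztop 7
wrist 52 [409. 159.] tray xyz mm [ 40. -40.   5.] ztop 6
wrist 52 [408. 209.] tray xyz mm [ -1. -41.   5.] ztop 7
wrist 339 [388. 224.] tray xyz mm [-10. -27.  22.] ztop 29
wrist 35 [383. 245.] tray xyz mm [-28. -23.  21.] ztop 27
wrist 41 [405. 264.] tray xyz mm [-49. -40.   5.] ztop 7
wrist 33 [379. 280.] tray xyz mm [-62. -20.  13.] ztop 20
up [-0.0, -0.12, -0.451, 0.0, 0.0, 0.0] back [0.0, 0.202, -0.537, 0.0, 0.0, 0.0]
```

The count shows five small potatoes, all in the tray with tops about 30 mm up: tray coordinates (100,-53), (37,85), (-73,-12), (66,-15) and (-20,-20). Next I plan the transfer.

```bash
python3 - <<'E'
from h import *
from cell import get_obs
print(np.round(get_obs()['qpos'],1))
Z=lambda y,v:R.from_euler('z',y,degrees=True).apply(v)
def chain(ws):
    for n,(g,phi,yaw) in ws:
        q=row(*riddle(g,phi,yaw));print(n,np.round(g,3),q);commit(q)
save0=load()
lip=C+Z(YC,[0,-.045,0])
def pour(phi,lz):
    return lip+[0,0,lz]-R.from_euler('zx',[YC,-phi],degrees=True).apply([0,.125,-.087]) if 0 else lip+[0,0,lz]-(R.from_euler('z',YC,degrees=True)*R.from_euler('x',-phi,degrees=True)).apply([0,.125,-.087])
chain([('up',([.426,-.3047,.32],3,12.8)),('mid1',([.49,-.06,.34],3,5)),('mid2',([.47,.1,.32],3,-7)),('over',(pour(3,.19),3,YC)),
 ('p25',(pour(25,.15),25,YC)),('p50',(pour(50,.125),50,YC)),('p58',(pour(58,.12),58,YC))])
save(*save0)
E
```

```text
[ 50.7  13.7 -13.9  94.4  -6.5  83.7 -39.1]
up [ 0.426 -0.305  0.32 ] [-0.0, -0.103, -0.358, 0.039, -0.0, -0.0]
mid1 [ 0.49 -0.06  0.34] [0.391, -0.719, 0.218, 0.0, 0.016, 0.04]
mid2 [0.47 0.1  0.32] [-0.015, -0.473, 0.263, 0.0, 0.025, 0.062]
over [0.379 0.161 0.283] [-0.322, -0.107, 0.175, 0.0, 0.025, 0.063]
p25 [0.393 0.203 0.282] [-0.0, -0.109, 0.055, -0.122, 0.0, -0.0]
p50 [0.414 0.262 0.277] [-0.001, -0.183, 0.01, -0.139, 0.001, -0.0]
p58 [0.421 0.282 0.272] [0.0, -0.062, -0.016, -0.044, -0.0, -0.0]
```

```bash
cat > plan.py <<'E'
from h import *
YP=0.
lip=C+R.from_euler('z',YC,degrees=True).apply([.008,-.032,0])
def pour(phi,lz): return lip+[0,0,lz]-(R.from_euler('z',YP,degrees=True)*R.from_euler('x',-phi,degrees=True)).apply([0,.125,-.087])
def chain(ws):
    s=load()
    for n,(g,phi,yaw) in ws:
        q=row(*riddle(g,phi,yaw));print(n,np.round(g,3),q);commit(q)
    save(*s)
E
python3 - <<'E'
from plan import *
chain([('up',([.426,-.3047,.32],3,12.8)),('mid1',([.49,-.06,.34],3,5)),('over',(pour(3,.21),3,YP)),
 ('p25',(pour(25,.15),25,YP)),('p50',(pour(50,.125),50,YP)),('p58',(pour(58,.12),58,YP))])
E
```

```text
up [ 0.426 -0.305  0.32 ] [-0.0, -0.103, -0.358, 0.039, -0.0, -0.0]
mid1 [ 0.49 -0.06  0.34] [0.391, -0.719, 0.218, 0.0, 0.016, 0.04]
over [0.43  0.164 0.303] [-0.132, -0.661, 0.398, 0.0, 0.011, 0.026]
p25 [0.43  0.208 0.282] [-0.001, -0.084, 0.118, -0.122, -0.0, -0.001]
p50 [0.43  0.271 0.277] [0.001, -0.183, 0.01, -0.139, -0.001, 0.0]
p58 [0.43  0.292 0.272] [-0.0, -0.062, -0.017, -0.044, 0.0, 0.0]
```

Call:
servo_tool:
  series:
    - [[0, -0.015, -0.051, 0.006, 0, 0, 0], [0, -0.029, -0.102, 0.011, 0, 0, 0], [0, -0.044, -0.153, 0.017, 0, 0, 0], [0, -0.059, -0.205, 0.022, 0, 0, 0], [0, -0.074, -0.256, 0.028, 0, 0, 0], [0, -0.088, -0.307, 0.033, 0, 0, 0], [0, -0.103, -0.358, 0.039, 0, 0, 0], [0, -0.103, -0.358, 0.039, 0, 0, 0]]

```text
time_s: 6.05
tool_pos: [0.4261, -0.2989, 0.3057]
tool_rot: [-158.3, -0.2, 12.7]
force: [1.0, -1.5, -5.5]
grip_width: 0.0138
grasp_force: 55.0
```

```bash
python3 -c "
from h import *
commit([0,-.103,-.358,.039,0,0])"; python3 count.py | grep -v wrist; python3 look.py pics/s3.png
```

```text
6.05 [ 0.42609539 -0.29885636  0.30568941] [-158.25940526   -0.23975176   12.69424895] [ 1.00843293 -1.51078461 -5.46918733]
top 55 [456. 253.] tray xyz mm [101. -53.  25.] ztop 34
top 96 [407. 295.] tray xyz mm [37. 79. 27.] ztop 34
top 47 [457. 306.] tray xyz mm [-12. -22.  24.] ztop 33
side 86 [324. 406.] tray xyz mm [36. 72. 24.] ztop 31
6.35 [ 0.42473502 -0.29678985  0.30183128] [-1.57959919e+02  1.97483888e-03  1.27824704e+01] [-0.39031711  0.56906614 -6.65689076]
```

View pics/s3.png

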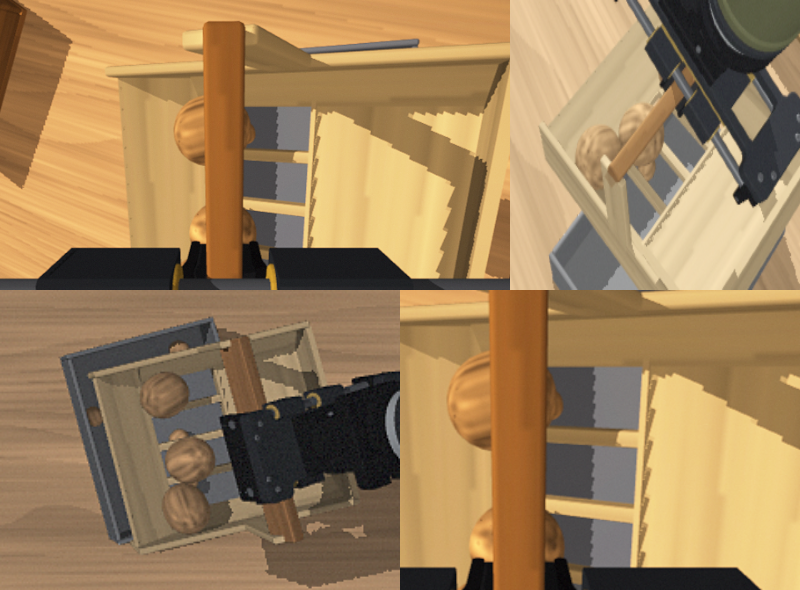

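All three large potatoes are in the riddle (lower left: (165,395), (190,460), (185,510)). I need to check the brown bulge at (555,400) in the wrist crop, so I measure its height.

```bash
python3 count.py | grep wrist | awk '$2>60'; python3 - <<'E'
from h import *
from cell import get_obs,eyes
o=get_obs();p=np.array(o['tool_pos']);r=R.from_euler('xyz',o['tool_rot'],degrees=True)
c=eyes.read_camera('wrist');M=np.array(c['mount']);c['origin']=p+r.apply(M[:3,3]);c['rotation']=(r*R.from_matrix(M[:3,:3])).as_euler('xyz',degrees=True)
P=cloud(c);L=(P-T)@R.from_euler('z',13.3,degrees=True).as_matrix()*1000
for u,v in((341,148),(343,140),(343,155),(346,148),(300,150)): print(u,v,L[v,u].round(),c['frame'][v,u])
E
```

```text
wrist 151 [347. 153.] tray xyz mm [37. 68. 21.] ztop 27
341 148 [ 54.   8. 219.] [130  88  48]
343 140 [ 58.   9. 213.] [97 67 38]
343 155 [ 49.   9. 212.] [138  93  49]
346 148 [42. 68. 24.] [109  75  39]
300 150 [ 60. -17. 335.] [167 100  39]
```

The bulge is a tray potato (37,70), 24 mm above the table. Step 1 is done, so I transfer now.

Call:
servo_tool:
  series:
    - [[0.012, -0.022, 0.007, 0, 0, 0.001, 0], [0.04, -0.072, 0.022, 0, 0.002, 0.004, 0], [0.078, -0.144, 0.044, 0, 0.003, 0.008, 0], [0.117, -0.216, 0.065, 0, 0.005, 0.012, 0], [0.156, -0.288, 0.087, 0, 0.006, 0.016, 0], [0.196, -0.36, 0.109, 0, 0.008, 0.02, 0], [0.235, -0.431, 0.131, 0, 0.01, 0.024, 0], [0.274, -0.503, 0.153, 0, 0.011, 0.028, 0], [0.313, -0.575, 0.174, 0, 0.013, 0.032, 0], [0.352, -0.647, 0.196, 0, 0.014, 0.036, 0], [0.391, -0.719, 0.218, 0, 0.016, 0.04, 0]]

```text
time_s: 7.47
tool_pos: [0.4895, -0.0502, 0.3233]
tool_rot: [-158.0, 0.0, 5.0]
force: [-0.4, -0.9, -7.2]
grip_width: 0.0136
grasp_force: 55.0
```

Call:
servo_tool:
  series:
    - [[-0.013, -0.066, 0.04, 0, 0.001, 0.003, 0], [-0.026, -0.132, 0.08, 0, 0.002, 0.005, 0], [-0.04, -0.198, 0.119, 0, 0.003, 0.008, 0], [-0.053, -0.264, 0.159, 0, 0.004, 0.01, 0], [-0.066, -0.33, 0.199, 0, 0.006, 0.013, 0], [-0.079, -0.397, 0.239, 0, 0.007, 0.016, 0], [-0.092, -0.463, 0.279, 0, 0.008, 0.018, 0], [-0.106, -0.529, 0.318, 0, 0.009, 0.021, 0], [-0.117, -0.58, 0.35, 0, 0.01, 0.023, 0], [-0.125, -0.62, 0.374, 0, 0.01, 0.025, 0], [-0.13, -0.645, 0.39, 0, 0.011, 0.026, 0], [-0.132, -0.661, 0.398, 0, 0.011, 0.026, 0]]

```text
time_s: 8.47
tool_pos: [0.4288, 0.1736, 0.2862]
tool_rot: [-158.1, -0.1, 0.1]
force: [0.7, 0.1, -7.4]
grip_width: 0.0132
grasp_force: 55.0
```

```bash
python3 - <<'E'
from plan import *
from cell import get_obs
commit([.391,-.719,.218,0,.016,.04]);commit([-.132,-.661,.398,0,.011,.026])
o=get_obs();print(o['time_s'],o['tool_pos'],o['tool_rot'],np.round(o['qpos'],1),o['force'],load()[0])
s=load();q=None
ps=[(10,.19),(17,.17),(25,.155),(30,.145),(35,.14),(40,.135),(45,.13),(50,.125),(55,.12),(60,.12),(65,.12)]
for phi,z in ps: print(phi,row(*riddle(pour(phi,z),phi,YP)))
E
```

```text
8.4667 [0.42879931 0.17360588 0.28623156] [-1.58074756e+02 -6.03105847e-02  9.71437726e-02] [ 30.7 -10.  -34.1 107.6 -27.9  80.6 -88.4] [ 0.71763931  0.05412053 -7.43603847] [0.43009976 0.17124438 0.28590718]
10 [-0.0, -0.023, 0.034, -0.039, -0.0, -0.0]
17 [-0.0, -0.049, 0.073, -0.078, -0.0, -0.0]
25 [-0.0, -0.091, 0.102, -0.122, -0.0, -0.001]
30 [-0.001, -0.117, 0.126, -0.15, -0.0, -0.001]
35 [-0.001, -0.151, 0.139, -0.178, -0.0, -0.001]
40 [-0.001, -0.184, 0.154, -0.205, -0.0, -0.001]
45 [-0.001, -0.217, 0.173, -0.233, -0.0, -0.001]
50 [-0.001, -0.25, 0.196, -0.261, -0.0, -0.001]
55 [-0.001, -0.282, 0.222, -0.289, -0.0, -0.001]
60 [-0.001, -0.319, 0.235, -0.316, -0.0, -0.001]
65 [-0.001, -0.355, 0.252, -0.344, -0.0, -0.001]
```

Call:
servo_tool:
  series:
    - [[0, -0.023, 0.034, -0.039, 0, 0, 0], [0, -0.049, 0.073, -0.078, 0, 0, 0], [0, -0.07, 0.088, -0.1, 0, 0, 0], [0, -0.091, 0.102, -0.122, 0, -0.001, 0], [0, -0.104, 0.114, -0.136, 0, -0.001, 0], [0, -0.117, 0.126, -0.15, 0, -0.001, 0], [-0.001, -0.134, 0.133, -0.164, 0, -0.001, 0], [-0.001, -0.151, 0.139, -0.178, 0, -0.001, 0], [-0.001, -0.167, 0.146, -0.192, 0, -0.001, 0], [-0.001, -0.184, 0.154, -0.205, 0, -0.001, 0], [-0.001, -0.2, 0.163, -0.219, 0, -0.001, 0], [-0.001, -0.217, 0.173, -0.233, 0, -0.001, 0]]

```text
time_s: 9.47
tool_pos: [0.4309, 0.2522, 0.2629]
tool_rot: [160.1, -0.1, -0.1]
force: [-0.8, 0.3, -4.9]
grip_width: 0.0139
grasp_force: 55.1
```

```bash
cat > big.py <<'E'
from plan import *
from cell import get_obs,eyes
o=get_obs();print(o['time_s'],o['tool_pos'],o['tool_rot'],np.round(o['qpos'],1),o['force'])
for n in('side','top'):
    c=eyes.read_camera(n);cv2.imwrite(f'pics/{n}_big.png',c['frame'][:,:,::-1])
    P=cloud(c);L=(P-C)@R.from_euler('z',YC,degrees=True).as_matrix()*1000
    m=(abs(L[...,0])<128)&(abs(L[...,1])<83)&(L[...,2]<75)&(L[...,2]>16)&(c['depth']>0)
    k,lab,st,ce=cv2.connectedComponentsWithStats(m.astype(np.uint8))
    for i in range(1,k):
        if st[i,4]>40: q=L[lab==i];print(n,st[i,4],ce[i].round(),q.mean(0).round(),'ext',np.ptp(q,0).round(),'ztop',q[:,2].max().round())
E
python3 - <<'E'
from plan import *
commit([-.001,-.217,.173,-.233,0,-.001])
for phi,z in [(50,.125),(55,.12),(60,.12),(65,.12)]: print(phi,row(*riddle(pour(phi,z),phi,YP)))
E
python3 big.py
```

```text
50 [0.0, -0.04, -0.005, -0.028, -0.0, 0.0]
55 [0.0, -0.081, -0.007, -0.056, -0.0, 0.0]
60 [0.0, -0.118, -0.022, -0.083, -0.0, 0.0]
65 [0.0, -0.155, -0.033, -0.111, -0.0, 0.0]
9.4667 [0.43089445 0.25221051 0.26288047] [ 1.60097310e+02 -8.05485764e-02 -7.18721817e-02] [   5.2   16.2  -58.4   91.4   25.5   96.5 -144.9] [-0.76440492  0.31072423 -4.92411086]
```

```bash
python3 - <<'E'
import cv2,numpy as np
a=cv2.imread('pics/side_big.png')[60:420,0:400];b=cv2.imread('pics/top_big.png')[160:460,60:380]
cv2.imwrite('pics/b1.png',np.hstack([cv2.resize(a,(400,360)),cv2.resize(b,(384,360))]))
E
```

```text
(no output)
```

View pics/b1.png

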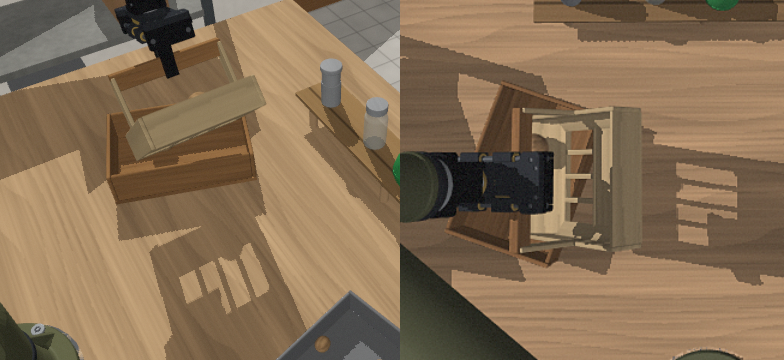

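At 45° the potatoes are still in the riddle, one showing at (197,97) left and (540,140) right. Joint 7 is near its limit, so I add some yaw while tipping further.

```bash
python3 - <<'E'
import plan
from plan import *
for yp,ly,phi,z in [(3,-.03,46,.125),(6,-.028,48,.125),(10,-.025,50,.125)]:
    plan.YP=yp;plan.lip=C+R.from_euler('z',YC,degrees=True).apply([.012,ly,0]);print(yp,phi,row(*riddle(plan.pour(phi,z),phi,yp)))
E
```

```text
3 46 [0.02, -0.014, 0.011, -0.006, 0.005, -0.015]
6 48 [0.026, -0.034, 0.0, -0.017, 0.012, -0.031]
10 50 [0.033, -0.057, -0.011, -0.028, 0.021, -0.051]
```

Call:
servo_tool:
  series:
    - [[0.02, -0.014, 0.011, -0.006, 0.005, -0.015, 0], [0.022, -0.024, 0.006, -0.011, 0.008, -0.023, 0], [0.026, -0.034, 0, -0.017, 0.012, -0.031, 0]]

```text
time_s: 9.82
tool_pos: [0.4387, 0.2606, 0.2596]
tool_rot: [157.0, -0.1, 6.0]
force: [0.0, 0.2, -5.8]
grip_width: 0.0136
grasp_force: 55.1
```

```bash
python3 -c "
from h import *
from cell import get_obs
o=get_obs();print(o['tool_rot'],np.round(o['qpos'],1),o['tool_pos'],o['force'])"
```

```text
[ 1.56988012e+02 -6.89176464e-02  5.99083376e+00] [   1.8   18.8  -58.6   90.6   30.2   98.1 -142.7] [0.43869732 0.26063124 0.25963685] [ 0.0228657   0.22557596 -5.83017195]
```

```bash
python3 - <<'E'
import plan
from plan import *
commit([.026,-.034,0,-.017,.012,-.031])
for yp,phi,z in [(10,52,.125),(12,55,.12),(14,58,.12),(15,62,.12)]:
    plan.YP=yp;plan.lip=C+R.from_euler('z',YC,degrees=True).apply([.012,-.025,0]);print(yp,phi,row(*riddle(plan.pour(phi,z),phi,yp)))
E
```

```text
10 52 [0.009, -0.035, -0.02, -0.022, 0.009, -0.02]
12 55 [0.008, -0.063, -0.017, -0.039, 0.015, -0.03]
14 58 [0.006, -0.084, -0.027, -0.055, 0.021, -0.039]
15 62 [0.001, -0.113, -0.039, -0.077, 0.025, -0.043]
```

Call:
servo_tool:
  series:
    - [[0.005, -0.017, -0.01, -0.011, 0.005, -0.01, 0], [0.009, -0.035, -0.02, -0.022, 0.009, -0.02, 0], [0.008, -0.05, -0.018, -0.03, 0.012, -0.025, 0], [0.008, -0.063, -0.017, -0.039, 0.015, -0.03, 0], [0.008, -0.063, -0.017, -0.039, 0.015, -0.03, 0], [0.008, -0.063, -0.017, -0.039, 0.015, -0.03, 0]]

```text
time_s: 10.32
tool_pos: [0.4381, 0.2815, 0.2569]
tool_rot: [150.0, -0.1, 12.2]
force: [-0.6, 0.2, -4.0]
grip_width: 0.0138
grasp_force: 55.1
```

```bash
python3 -c "
from h import *
commit([.008,-.063,-.017,-.039,.015,-.03])"; python3 big.py
```

```text
10.3167 [0.43806765 0.28151898 0.25687689] [ 1.50029548e+02 -7.45503188e-02  1.21561928e+01] [  -6.5   23.4  -57.9   88.9   37.7  103.2 -143.7] [-0.5695551   0.19238544 -4.03894444]
side 267 [230. 184.] [110.  42.  40.] ext [43. 37. 38.] ztop 55.0
side 399 [126. 196.] [-105.   49.   45.] ext [45. 48. 40.] ztop 58.0
top 97 [158. 241.] [120.  63.  49.] ext [21. 39. 23.] ztop 58.0
top 64 [155. 253.] [93. 61. 51.] ext [22. 32. 24.] ztop 58.0
top 418 [125. 342.] [-105.   53.   49.] ext [44. 49. 32.] ztop 60.0
```

Call:
servo_tool:
  series:
    - [[0, -0.011, -0.005, -0.008, 0.003, -0.005, 0], [-0.002, -0.021, -0.01, -0.016, 0.006, -0.009, 0], [-0.002, -0.021, -0.01, -0.016, 0.006, -0.009, 0], [-0.002, -0.021, -0.01, -0.016, 0.006, -0.009, 0], [-0.002, -0.021, -0.01, -0.016, 0.006, -0.009, 0], [-0.002, -0.021, -0.01, -0.016, 0.006, -0.009, 0]]

```text
time_s: 10.92
tool_pos: [0.437, 0.2869, 0.2566]
tool_rot: [147.1, -0.2, 14.0]
force: [0.9, -0.3, -4.0]
grip_width: 0.0136
grasp_force: 55.1
```

```bash
python3 -c "
from h import *
commit([-.002,-.021,-.01,-.016,.006,-.009])"; python3 big.py;python3 - <<'E'
import cv2,numpy as np
from cell import eyes
a=cv2.imread('pics/side_big.png')[60:300,50:330];b=cv2.imread('pics/top_big.png')[160:400,60:340]
w=eyes.read_camera('wrist')['frame'][:,:,::-1]
cv2.imwrite('pics/b2.png',np.vstack([np.hstack([cv2.resize(a,(350,300)),cv2.resize(b,(350,300))]),np.hstack([cv2.resize(w,(350,262)),np.zeros((262,350,3),np.uint8)])]))
E
```

```text
10.9167 [0.43702757 0.28690464 0.25658229] [147.07870617  -0.21926067  13.95530778] [  -9.5   24.9  -57.4   88.5   40.3  105.2 -144.3] [ 0.90996755 -0.34746038 -3.99490187]
side 282 [230. 183.] [110.  43.  40.] ext [43. 37. 41.] ztop 57.0
side 419 [126. 196.] [-104.   49.   45.] ext [45. 47. 43.] ztop 60.0
top 92 [158. 241.] [119.  64.  49.] ext [24. 37. 22.] ztop 56.0
top 51 [154. 253.] [93. 62. 51.] ext [20. 28. 20.] ztop 59.0
top 407 [125. 343.] [-106.   53.   49.] ext [44. 50. 33.] ztop 60.0
```

View pics/b2.png

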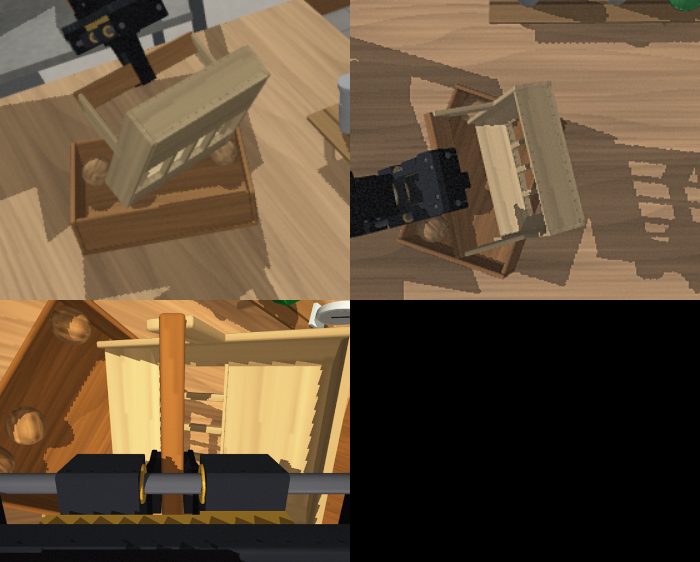

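The wrist view shows large potatoes in the crate at (70,325) and (25,427), and the edge of a third at (0,460). The riddle is empty and the force is down to 4 N, its own weight. I carry it back.

```bash
python3 - <<'E'
from plan import *
p,r=load();g=p-.019*r.as_matrix()[:,2];print(g)
chain([('a',(g+[0,-.03,.05],40,9)),('b',([.432,.18,.34],10,2)),('mid',([.49,-.06,.34],0,5)),('up',([.426,-.3047,.30],0,12.8)),('low',([.426,-.3047,.20],0,12.8)),('set',([.426,-.3047,.1825],0,12.8))])
E
```

```text
[0.43352081 0.29685522 0.27130853]
a [0.434 0.267 0.321] [-0.026, 0.153, -0.09, 0.1, -0.012, 0.025]
b [0.432 0.18  0.34 ] [-0.048, 0.259, 0.005, 0.166, 0.0, 0.04]
mid [ 0.49 -0.06  0.34] [0.164, 0.768, -0.21, 0.056, -0.006, -0.016]
up [ 0.426 -0.305  0.3  ] [-0.287, 0.776, -0.215, -0.0, -0.018, -0.039]
low [ 0.426 -0.305  0.2  ] [0.0, 0.141, 0.302, -0.0, 0.0, -0.0]
set [ 0.426 -0.305  0.182] [0.0, 0.025, 0.053, -0.0, 0.0, -0.0]
```

Call:
servo_tool:
  series:
    - [[-0.006, 0.038, -0.022, 0.025, -0.003, 0.006, 0], [-0.013, 0.077, -0.045, 0.05, -0.006, 0.012, 0], [-0.02, 0.115, -0.068, 0.075, -0.009, 0.019, 0], [-0.026, 0.153, -0.09, 0.1, -0.012, 0.025, 0], [-0.026, 0.153, -0.09, 0.1, -0.012, 0.025, 0]]

```text
time_s: 11.48
tool_pos: [0.4383, 0.2573, 0.3074]
tool_rot: [165.0, -0.4, 8.4]
force: [2.7, -1.2, -4.1]
grip_width: 0.0136
grasp_force: 55.0
```

Call:
servo_tool:
  series:
    - [[-0.008, 0.043, 0.001, 0.028, 0, 0.007, 0], [-0.016, 0.086, 0.002, 0.055, 0, 0.013, 0], [-0.024, 0.13, 0.003, 0.083, 0, 0.02, 0], [-0.032, 0.173, 0.003, 0.111, 0, 0.027, 0], [-0.04, 0.216, 0.004, 0.138, 0, 0.033, 0], [-0.048, 0.259, 0.005, 0.166, 0, 0.04, 0], [-0.048, 0.259, 0.005, 0.166, 0, 0.04, 0]]

```text
time_s: 12.07
tool_pos: [0.4319, 0.1777, 0.3203]
tool_rot: [-165.2, 0.3, 1.3]
force: [0.8, -3.7, -5.7]
grip_width: 0.0138
grasp_force: 55.0
```

Call:
servo_tool:
  series:
    - [[0.016, 0.077, -0.021, 0.006, -0.001, -0.002, 0], [0.033, 0.154, -0.042, 0.011, -0.001, -0.003, 0], [0.049, 0.23, -0.063, 0.017, -0.002, -0.005, 0], [0.066, 0.307, -0.084, 0.022, -0.002, -0.006, 0], [0.082, 0.384, -0.105, 0.028, -0.003, -0.008, 0], [0.098, 0.461, -0.126, 0.034, -0.004, -0.01, 0], [0.115, 0.538, -0.147, 0.039, -0.004, -0.011, 0], [0.131, 0.614, -0.168, 0.045, -0.005, -0.013, 0], [0.148, 0.691, -0.189, 0.05, -0.005, -0.014, 0], [0.164, 0.768, -0.21, 0.056, -0.006, -0.016, 0], [0.164, 0.768, -0.21, 0.056, -0.006, -0.016, 0]]

```text
time_s: 12.98
tool_pos: [0.4891, -0.0583, 0.3199]
tool_rot: [-155.2, 0.5, 4.7]
force: [-1.5, -1.4, -6.4]
grip_width: 0.0136
grasp_force: 55.0
```

Call:
servo_tool:
  series:
    - [[-0.029, 0.078, -0.022, 0, -0.002, -0.004, 0], [-0.057, 0.155, -0.043, 0, -0.004, -0.008, 0], [-0.086, 0.233, -0.065, 0, -0.005, -0.012, 0], [-0.115, 0.31, -0.086, 0, -0.007, -0.016, 0], [-0.144, 0.388, -0.108, 0, -0.009, -0.02, 0], [-0.172, 0.466, -0.129, 0, -0.011, -0.023, 0], [-0.201, 0.543, -0.151, 0, -0.013, -0.027, 0], [-0.23, 0.621, -0.172, 0, -0.014, -0.031, 0], [-0.258, 0.698, -0.194, 0, -0.016, -0.035, 0], [-0.287, 0.776, -0.215, 0, -0.018, -0.039, 0], [-0.287, 0.776, -0.215, 0, -0.018, -0.039, 0], [-0.287, 0.776, -0.215, 0, -0.018, -0.039, 0]]

```text
time_s: 13.98
tool_pos: [0.4237, -0.297, 0.281]
tool_rot: [-154.8, 0.3, 12.7]
force: [1.3, 1.1, -4.0]
grip_width: 0.0134
grasp_force: 55.0
```

```bash
python3 - <<'E'
from plan import *
from cell import get_obs
for q in ([-.026,.153,-.09,.1,-.012,.025],[-.048,.259,.005,.166,0,.04],[.164,.768,-.21,.056,-.006,-.016],[-.287,.776,-.215,0,-.018,-.039]): commit(q)
p,r=load();print(p,r.as_euler('xyz',degrees=True),get_obs()['tool_pos'],get_obs()['tool_rot'],np.round(get_obs()['qpos'],1))
chain([('low',([.426,-.3047,.205],0,12.8)),('set',([.426,-.3047,.1825],0,12.8))])
E
python3 big.py; python3 count.py|grep -v wrist
```

```text
[ 0.42418549 -0.29685083  0.2828964 ] [-1.54940044e+02  4.84534118e-02  1.27514476e+01] [ 0.4237345  -0.29702797  0.28098665] [-154.8255865     0.32123387   12.73208325] [ 57.9  18.2 -20.4  81.6  -9.5 100.9 -40.1]
low [ 0.426 -0.305  0.205] [0.0, 0.134, 0.287, -0.0, 0.0, -0.0]
set [ 0.426 -0.305  0.182] [0.0, 0.032, 0.068, -0.0, 0.0, -0.0]
13.9833 [ 0.4237345  -0.29702797  0.28098665] [-154.8255865     0.32123387   12.73208325] [ 57.9  18.2 -20.4  81.6  -9.5 100.9 -40.1] [ 1.32152876  1.12386318 -3.99103588]
top 427 [160. 248.] [106.  54.  48.] ext [45. 50. 34.] ztop 60.0
top 472 [141. 315.] [-41.  43.  48.] ext [52. 58. 45.] ztop 61.0
top 476 [125. 341.] [-103.   55.   48.] ext [46. 50. 34.] ztop 61.0
14.0833 [ 0.42520171 -0.29457379  0.28241847] [-1.54825014e+02  1.14060209e-01  1.29483258e+01] [ 0.49423247  1.45266676 -3.95006407]
top 61 [456. 253.] tray xyz mm [100. -53.  25.] ztop 33
top 27 [443. 275.] tray xyz mm [ 60. -11.  27.] ztop 33
top 25 [404. 296.] tray xyz mm [37. 86. 25.] ztop 31
top 41 [456. 306.] tray xyz mm [-12. -23.  23.] ztop 30
top 15 [458. 313.] tray xyz mm [-28. -22.  24.] ztop 30
top 75 [463. 336.] tray xyz mm [-78. -18.  27.] ztop 34
side 173 [323. 405.] tray xyz mm [36. 75. 24.] ztop 34
side 25 [283. 453.] tray xyz mm [-57.  70.   6.] ztop 15
```

Three large potatoes are in the crate and five small ones in the tray. I lower the riddle.

Call:
servo_tool:
  series:
    - [[0, 0.034, 0.072, 0, 0, 0, 0], [0, 0.067, 0.144, 0, 0, 0, 0], [0, 0.1, 0.215, 0, 0, 0, 0], [0, 0.134, 0.287, 0, 0, 0, 0], [0, 0.14, 0.301, 0, 0, 0, 0], [0, 0.147, 0.315, 0, 0, 0, 0], [0, 0.153, 0.328, 0, 0, 0, 0], [0, 0.16, 0.342, 0, 0, 0, 0], [0, 0.166, 0.355, 0, 0, 0, 0], [0, 0.166, 0.355, 0, 0, 0, 0], [0, 0.166, 0.355, 0, 0, 0, 0]]

```text
time_s: 15.15
tool_pos: [0.4253, -0.2963, 0.1665]
tool_rot: [-155.0, -0.1, 12.8]
force: [1.4, 0.0, -3.2]
grip_width: 0.0134
grasp_force: 55.0
```

Call:
servo_tool:
  series:
    - [[0, 0.001, 0.003, 0, 0, 0, 0], [0, 0.002, 0.005, 0, 0, 0, 0], [0, 0.002, 0.005, 0, 0, 0, 0], [0, 0.002, 0.005, 0, 0, 0, 0]]

```text
time_s: 15.48
tool_pos: [0.4256, -0.2962, 0.1662]
tool_rot: [-155.0, -0.1, 12.8]
force: [0.0, 0.6, 5.1]
grip_width: 0.0136
grasp_force: 55.0
```

Contact made. I open and retreat along the tool axis.

Call:
servo_tool:
  series:
    - [[0, 0, 0, 0, 0, 0, 0.4], [0, 0, 0, 0, 0, 0, 0.7], [0, 0, 0, 0, 0, 0, 1], [0, 0, 0, 0, 0, 0, 1], [0, 0, 0, 0, 0, 0, 1], [0, 0, 0, 0, 0, 0, 1], [0, 0, 0, 0, 0, 0, 1], [0, 0, 0, 0, 0, 0, 1], [0, 0, 0, 0, 0, 0, 1], [0, 0, 0, 0, 0, 0, 1], [0, 0, 0, 0, 0, 0, 1], [0, 0, 0, 0, 0, 0, 1]]

```text
time_s: 16.48
tool_pos: [0.4249, -0.296, 0.1642]
tool_rot: [-154.9, -0.0, 12.8]
force: [0.4, -0.4, -0.4]
grip_width: 0.0834
grasp_force: 0.0
```

Call:
servo_tool:
  series:
    - [[0, 0, -0.05, 0, 0, 0, 1], [0, 0, -0.1, 0, 0, 0, 1], [0, 0, -0.17, 0, 0, 0, 1], [0, 0, -0.25, 0, 0, 0, 1], [0, 0, -0.33, 0, 0, 0, 1], [0, 0, -0.42, 0, 0, 0, 1], [0, 0.1, -0.5, 0, 0, 0, 1], [0, 0.2, -0.55, 0, 0, 0, 1], [0, 0.3, -0.55, 0, 0, 0, 1], [0, 0.4, -0.55, 0, 0, 0, 1], [0, 0.5, -0.55, 0, 0, 0, 1], [0, 0.5, -0.55, 0, 0, 0, 1]]

```text
time_s: 17.48
tool_pos: [0.4687, -0.5007, 0.2421]
tool_rot: [-154.6, 0.3, 12.5]
force: [-0.8, 0.1, -1.9]
grip_width: 0.087
grasp_force: 0.0
```

```bash
python3 count.py|grep -v wrist; python3 big.py|grep top; python3 - <<'E'
from h import *
from cell import eyes
for n in('top','side'):
    c=eyes.read_camera(n);P=cloud(c);z=P[...,2]
    L=(P-T)@R.from_euler('z',13.3,degrees=True).as_matrix()
    k=P[(abs(L[...,0])<.13)&(abs(L[...,1])<.14)&(z>.165)&(z<.215)&(c['depth']>0)]
    print(n,'bar',len(k),cv2.minAreaRect((k[:,:2]*1000).astype(np.float32)),np.percentile(k[:,2],[2,50,98]))
    m=(abs(L[...,0])<.105)&(abs(L[...,1])<.14)&(z>.09)&(z<.125)&(c['depth']>0)
    k=L[m]; t=k[abs(abs(k[:,0])-.094)<.008]  # side-wall tops
    e=t[t[:,2]>.1];print('wall slope', np.polyfit(e[:,1],e[:,2],1) if len(e)>20 else len(e))
    cv2.imwrite(f'pics/f_{n}.png',c['frame'][:,:,::-1])
a=cv2.imread('pics/f_top.png')[200:400,340:600];b=cv2.imread('pics/f_side.png')[300:480,200:480]
cv2.imwrite('pics/f.png',np.hstack([cv2.resize(a,(400,308)),cv2.resize(b,(400,308))]))
E
```

```text
17.4833 [ 0.46869422 -0.50071377  0.24208604] [-154.62737816    0.30953735   12.51463745] [-0.80559249  0.05012869 -1.87342652]
top 58 [457. 253.] tray xyz mm [100. -54.  25.] ztop 35
top 46 [443. 275.] tray xyz mm [ 62. -11.  26.] ztop 33
top 78 [457. 310.] tray xyz mm [-21. -20.  26.] ztop 33
top 97 [462. 334.] tray xyz mm [-73. -18.  26.] ztop 33
side 413 [228. 181.] [107.  48.  44.] ext [44. 47. 42.] ztop 59.0
side 474 [128. 197.] [-102.   49.   43.] ext [48. 50. 40.] ztop 58.0
side 479 [158. 196.] [-39.  37.  43.] ext [52. 46. 41.] ztop 58.0
top 430 [160. 248.] [106.  54.  48.] ext [46. 49. 33.] ztop 60.0
top 466 [141. 315.] [-41.  42.  48.] ext [51. 48. 34.] ztop 62.0
top 478 [125. 341.] [-103.   55.   48.] ext [46. 50. 34.] ztop 61.0
top bar 1741 ((425.64508056640625, -303.2272033691406), (197.65420532226562, 29.752145767211914), 12.995898246765137) [0.17384893 0.19306247 0.20072801]
wall slope [-0.00154914  0.10729561]
side bar 624 ((348.026611328125, -320.0991516113281), (38.850563049316406, 30.43051528930664), 18.105865478515625) [0.16760616 0.19389285 0.19952744]
wall slope [-0.01564618  0.10694277]
```

View pics/f.png

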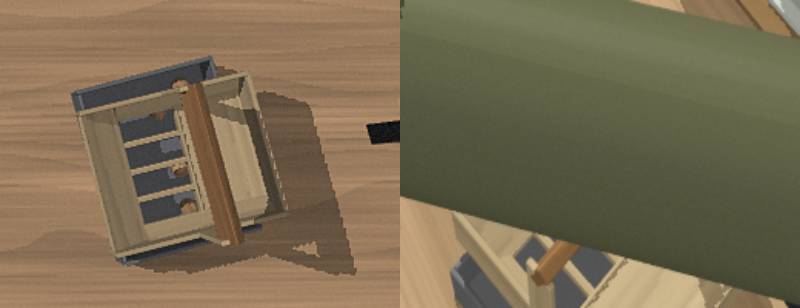

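The riddle sits level on the tray: bar at (425.6,-303.2) mm as at the start, wall slope under 0.02. The gripper is clear of it. Four small potatoes show through the slots, and the fifth, last seen at (37,79) in the tray, lies under the solid ramp.

```bash
python3 -c "
from cell import env
print(env.sign_off())"
```

```text
the job is handed in; nothing more can be done
None
```

I handed the job in at about 17.5 s of the 58 s: the five small potatoes in the tray, the three large ones in the wooden box, the empty riddle level on the tray and the gripper clear, though the fifth small one was hidden under the ramp in the last picture, and I got no verdict back.

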